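Test the trip of a pump breaker and set it again

ROBOT

A 6-joint arm with a two-finger parallel gripper is mounted at the origin on the work surface. World frame = base frame: x ahead of the robot, y to its left, z up, the work surface at z = 0. Lengths are in m, angles in rad, forces in N, time in s.
With the tool pointing down it reaches from about 0.25 to 0.775 m from the base axis. Payload 4 kg.
Tool frame: the origin (TCP) lies between the finger pads; the fingertips stand 19 mm ahead of it and the grasp point (between the pads) is the TCP (robot.tip_reach is the y of the fingertips in the tool frame, in m); y points along the fingers, x is the direction in which the jaws open and shut, and the axes are right-handed (so a half turn about y gives the same grasp; the last joint's range is limited). The gripper opens to 94 mm and grips with 3 to 60 N. Pads are 16 mm wide; open, the fingers measure 119 mm over their backs; the gripper's body (75 mm by 177 mm) begins 78 mm behind the grasp point.
Start: joints at [1.114, 0.087, 1.371, -0, 1.684, -0.103], TCP at [0.191, 0.516, 0.225] pointing down, gripper open.
Joint ranges: [-3.1, 3.1], [-0.76, 2.03], [0.27, 2.55], [-1.08, 4.22], [0.17, 2.65], [-2.57, 2.57]. Speed limits (rad/s): [2.79, 2.79, 3.14, 3.14, 3.14, 3.14].

INTERFACE

Orientations are given as [roll, pitch, yaw] about the fixed x, y, z axes, in that order (R = Rz(yaw) Ry(pitch) Rx(roll)).
In Python, from bench import robot, imaging, order gives the robot as it stands.
- The arm moves only by the tool send_rows, never from a script. Its argument "moves" is text: rows parted by semicolons, each of 5 numbers parted by spaces: the gripper's target within -1 to 1 (shut at 1, half-way at 0, fully open at -1), then the shift along the tool's x, y, z in m, then the turn about the tool's y in degrees. In form: fingers tx ty tz roll; .... A call has exactly 10 rows; each row shifts and turns the commanded pose from where the row before left it, along the tool's axes as they then stand; what a row does not reach is not made up. A row lasts 1/12 s, in which the tool goes at most 41.7 mm and 7.16 degrees, less where a joint would pass 70% of its speed; a pose out of reach is approached as far as the arm can. A call with a gripper value outside its range is refused whole. The fingers move at their own pace and stop on an object; the grip force is fixed at half the most. Time passes only in rows, so rows that do not move let the fingers close, or fill a call up. It gives the time, the measured TCP pose, the force and the opening at its end, in the units of the state.
- robot.get_obs(): the state, without advancing time (a new reading comes with each control period).
- imaging.snapshot(name): name is "scene" or "side" or "wrist"; returns a dict with "image" (480x640x3 uint8, red, green, blue), "mtx" (3x3 intrinsics, pixels), "R" (3x3) and "t" (3): a world point X has camera coordinates R X + t. Camera axes: x right, y down, z forward; pixel columns grow to the right and rows downward; lengths in m; the calibration is good to about 2 mm. A picture is of the moment at which its call begins. There is no depth.
- order.close_job(): hands the job in, once; it reports no verdict.
Trained networks look in a picture, given as the dict that the camera call returned (one of the last four; its "shot" number tells which), for a name from the list of things; names that differ only in an ending like _2 or _b are one class to them, and where a whole thing is asked for, a point or a joint stands for the part that bears it (a point fixed in the world has none). Each returns a list of dicts, best first, with "conf" (0 to 1); they miss things now and then, are a little off and sometimes report something else, mostly with a low value. They report only what shows in the picture. A call takes as long as a camera call.
- imaging.recognise(picture, target): "centre" ([column, row] in pixels, amid what is visible of it).
- imaging.landmark_of(picture, target): "centre" ([column, row] in pixels: a listed point, or the origin of a listed thing).
The state is a dict: "time": time; "joint_positions": joint angles; "qvel": joint speeds; "joint_torque": joint torques, N m; "tool_pos": TCP position; "ee_rot": TCP orientation; "wrist_force": force on the tool from outside, world axes, zero at the start; "wrist_torque": the same for the moment, N m; "width": finger opening in m.
Only numpy, scipy, OpenCV 4.12 (cv2) and the standard library are available. Lean on these libraries where they do the work, as an engineer would, in place of code of your own. Each camera call takes 0.05 s, during which the arm holds its last target.

TASK

Two grey breakers of an irrigation pump panel lie on a plywood back-plate on the bench, both with their lever up. Test the one that has a round push button beside its lever: press the button fully in so that the lever drops by itself, then lift that lever back up until it stays up. Leave the lever of the other breaker, the one without a button, as it is.

Things in the scene. Friction and masses are not known exactly. Their poses are not given: they have to be found in the camera images.
- trip_unit: The breaker to test: fixed grey box, 110 (x) x 130 (y) x 50 mm high. Origin: centre of its underside, z up, -x its front, roughly facing the robot. An equal breaker without a button is fixed 200 mm away on its +y or -y side. A terminal strip, top at z = 22 mm, runs behind both at about x = 98 mm; loose parts lie around, all lower than the breakers' faces, none on them.
- test_button (a joint): Travel of the test button, m: 0 out, 0.008 fully in; a spring (4 N fully in) returns it. Round, grey, 26 mm across, pressed straight down; centred at x = -22, y = -42 mm in trip_unit, its top at z = 60 mm when out (the box's face is at z = 50). Pressed past about 5 mm it tips the raised lever, which then drops on its own within a second or so.
- trip_lever (a joint): Angle of the black T-shaped lever beside the button, rad: 0 up, 0.16 upright, 0.81 dropped to the front. Pivot line along y at x = 0, z = 36 mm of trip_unit; crossbar 18 mm thick, 50 mm long, centred at y = 22 mm, 62 mm from the pivot: up at x = 10, z = 97, dropped at x = -38, z = 85 mm. Swings freely, 40 g; pushed back past upright it falls to 0 and stays.
- plain_lever (a joint): Angle of the like lever, at the like place, of the other breaker, which has a flat square label where the button would be; rad: starts near 0 (up), 0.81 down. Stiff: it stays where it is left. It must not be moved.

How it is judged:
By the outcome, as a careful person would: the job done as asked, in the order asked, and still so for the second after the job is handed in, with the robot touching nothing.
It also fails if it takes over 38 s, if anything falls off the work surface, if the arm or the gripper's body presses on something with over 40 N, if the wrist force passes 120 N, or if a joint passes its speed limit or range.

## Working session

There is one attempt and no reset: what is moved stays moved. The work goes in short steps, Python scripts to look and compute and a tool call to move; the robot and the scene stay as the last step left them, time stands still between calls to the robot, and variables do not carry over. Pictures are saved under pics/ and viewed, and the job is handed in when it is done.

Besides the shell and the picture viewer there is one more tool, called after "Emit:" as name(argument=value, ...) on one line, values as JSON. send_rows: Moves the arm, as the interface text tells. Its arguments: {"type":"object","properties":{"moves":{"type":"string"}},"required":["moves"]}

```bash
mkdir -p pics; cat > a.py <<'E'
from bench import robot, imaging, order
import cv2,pickle,numpy as np
o=robot.get_obs();print(o['time'],o['tool_pos'],o['ee_rot'],o['wrist_force'],o['width'],robot.tip_reach)
S={}
for n in ['scene','side','wrist']:
    s=imaging.snapshot(n);S[n]=s
    cv2.imwrite(f'pics/{n}0.png',s['image'][:,:,::-1])
    for t in ['trip_unit','test_button','trip_lever','plain_lever']:
        print(n,t,'rec',[(np.round(d['centre']).tolist(),round(d['conf'],2)) for d in imaging.recognise(s,t)][:3],'lm',[(np.round(d['centre'],1).tolist(),round(d['conf'],2)) for d in imaging.landmark_of(s,t)][:3])
pickle.dump(S,open('s0.pkl','wb'))
E
python3 a.py
```

```text
0.0 [0.19032521 0.51547734 0.22333068] [-1.57055906  0.00216234  1.21699562] [0.05898105 0.66670663 0.97253876] 0.09418413591194351 0.019
scene trip_unit rec [([332.0, 228.0], 0.65)] lm [([333.3, 240.3], 0.91)]Traceback (most recent call last):
  File "a.py", line 9, in <module>
    print(n,t,'rec',[(np.round(d['centre']).tolist(),round(d['conf'],2)) for d in imaging.recognise(s,t)][:3],'lm',[(np.round(d['centre'],1).tolist(),round(d['conf'],2)) for d in imaging.landmark_of(s,t)][:3])
                                                                                                                                                                                   ~~~~~~~~~~~~~~~~~~~^^^^^
ValueError: it knows: trip_unit
```

```bash
cat > a.py <<'E'
from bench import robot, imaging, order
import cv2,pickle,numpy as np
S={}
for n in ['scene','side','wrist']:
    s=imaging.snapshot(n);S[n]=s
    cv2.imwrite(f'pics/{n}0.png',s['image'][:,:,::-1])
    for t in ['trip_unit','test_button','trip_lever','plain_lever']:
      for f in ['recognise','landmark_of']:
        if f=='landmark_of' and t!='trip_unit': continue
        try: print(n,t,f,[(np.round(d['centre'],1).tolist(),round(d['conf'],2)) for d in getattr(imaging,f)(s,t)][:3])
        except Exception as e: print(t,e)
pickle.dump(S,open('s0.pkl','wb'))
print(robot.get_obs()['time'])
E
python3 a.py
```

```text
scene trip_unit recognise [([334.0, 228.1], 0.66)]
scene trip_unit landmark_of [([332.8, 239.9], 0.66)]
scene test_button recognise [([300.3, 220.7], 0.59)]
scene trip_lever recognise [([346.4, 182.2], 0.77)]
scene plain_lever recognise [([239.9, 261.7], 0.7)]
side trip_unit recognise [([337.0, 277.7], 0.81)]
side trip_unit landmark_of [([336.5, 292.0], 0.84)]
side test_button recognise [([345.3, 240.2], 0.62)]
side trip_lever recognise [([336.6, 255.3], 0.66), ([334.8, 280.8], 0.25)]
side plain_lever recognise [([315.5, 176.5], 0.79)]
wrist trip_unit recognise []
wrist trip_unit landmark_of []
wrist test_button recognise []
wrist trip_lever recognise []
wrist plain_lever recognise []
1.1
```

View pics/scene0.png

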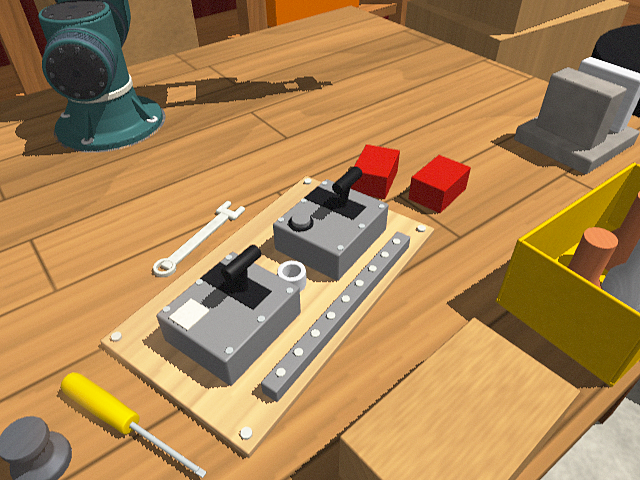

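View pics/side0.png

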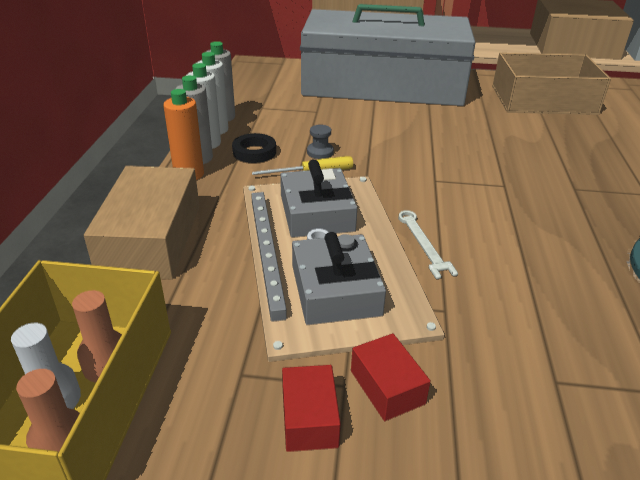

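View pics/wrist0.png

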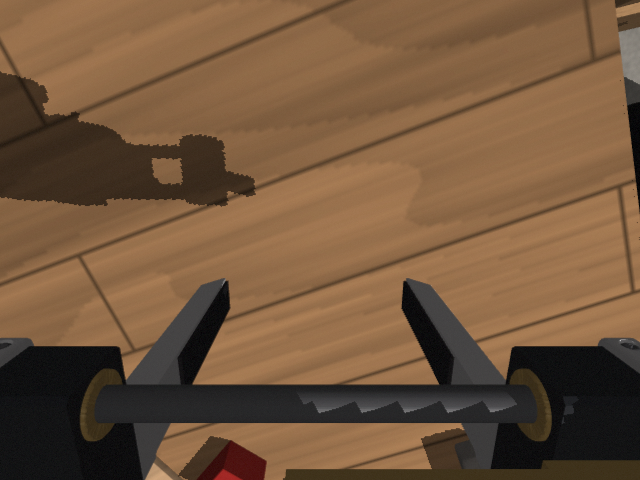

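```bash
python3 - <<'E'
import pickle,cv2,numpy as np
S=pickle.load(open('s0.pkl','rb'))
a=S['scene']['image'][150:390,150:450,::-1];b=S['side']['image'][150:350,230:450,::-1]
cv2.imwrite('pics/z1.png',cv2.resize(a[20:140,100:260],None,fx=5,fy=5,interpolation=2))
cv2.imwrite('pics/z2.png',cv2.resize(b[70:180,40:180],None,fx=5,fy=5,interpolation=2))
E
```

```text
(no output)
```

View pics/z1.png

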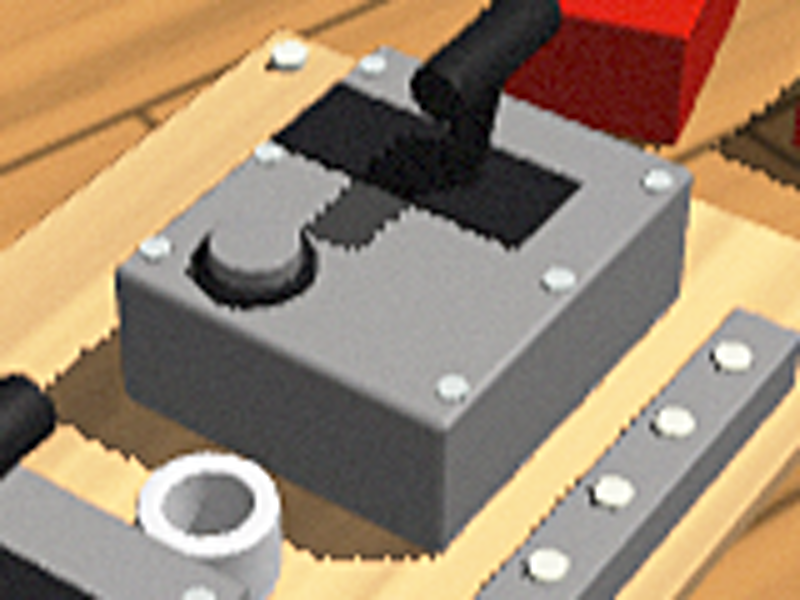

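View pics/z2.png

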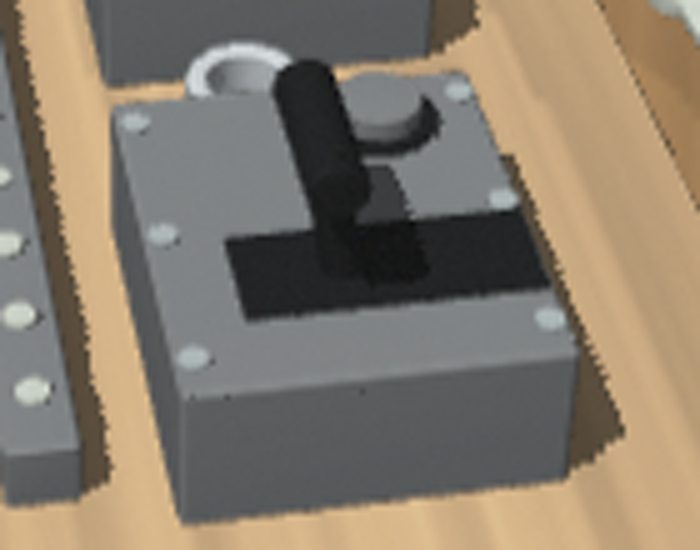

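```bash
cat > fit.py <<'E'
import pickle,numpy as np
from scipy.optimize import least_squares
S=pickle.load(open('s0.pkl','rb'))
A,B,C,D=[-.055,-.065,.05],[.055,-.065,.05],[.055,.065,.05],[-.055,.065,.05]
lo=lambda p:[p[0],p[1],0]
P={'scene':[(A,(274,224)),(B,(339,255.6)),(C,(388.4,206)),(D,(326,179.4)),(lo(B),(338,280.6)),([-.022,-.042,.06],(301.5,218.5))],
'side':[(D,(385,290.4)),(C,(307,299.4)),(B,(293,240.6)),(A,(364,234.4)),(lo(D),(383,315.6)),(lo(C),(306.6,324.4)),([-.022,-.042,.06],(346.5,237.5))]}
def proj(s,X): 
    c=s['mtx']@(s['R']@X+s['t']); return c[:2]/c[2]
def W(p,q):
    c,s=np.cos(p[3]),np.sin(p[3]); return np.array([p[0]+c*q[0]-s*q[1],p[1]+s*q[0]+c*q[1],p[2]+q[2]])
def r(p): return np.concatenate([proj(S[n],W(p,q))-uv for n in P for q,uv in P[n]])
if __name__=='__main__':
  for y0 in (0,3):
    f=least_squares(r,[.5,0,.01,y0]);print(f.x.round(4),f.cost,f.fun.round(1))
  p=f.x
  for q in ([-.022,-.042,.06],[-.038,.022,.085],[.01,.022,.097]): print(W(p,q).round(4))
  for n in S: print(n,proj(S[n],W(p,[.01,.022,.097])),proj(S[n],W(p,[.01,.022-.2,.097])))
E
python3 fit.py
```

```text
[0.5644 0.1267 0.012  0.3022] 26.123854818856366 [-3.  -0.5 -0.9 -0.   0.5 -2.8 -0.7 -1.6 -0.6  1.8 -1.4 -0.7  1.4 -0.1
 -1.6  0.1 -2.  -0.2 -1.1 -0.9  0.3  1.6 -1.4  2.2 -1.3  1.8]
[0.5644 0.1267 0.012  0.3022] 26.123854818871948 [-3.  -0.5 -0.9 -0.   0.5 -2.8 -0.7 -1.6 -0.6  1.8 -1.4 -0.7  1.4 -0.1
 -1.6  0.1 -2.  -0.2 -1.1 -0.9  0.3  1.6 -1.4  2.2 -1.3  1.8]
[0.5559 0.0801 0.072 ]
[0.5216 0.1364 0.097 ]
[0.5674 0.1507 0.109 ]
scene [346.69326385 180.27146618] [248.49158437 267.28638174]
side [333.51154076 247.91134467] [308.27639717 172.42245717]
wrist [135.58357185 634.56715137] [ 24.69960561 696.83223276]
```

Emit:
send_rows(moves="1 -0.014 0 -0.0247 0;1 -0.014 0 -0.0247 0;1 -0.014 0 -0.0247 0;1 -0.014 0 -0.0247 0;1 -0.014 0 -0.0247 0;1 -0.014 0 -0.0247 0;1 -0.014 0 -0.0247 0;1 -0.014 0 -0.0247 0;1 -0.014 0 -0.0247 0;1 -0.014 0 -0.0247 0")

```text
time: 1.93
tool_pos: [0.3744, 0.2979, 0.2247]
ee_rot: [-1.571, -0.0, 1.217]
wrist_force: [0.0, 0.6, -0.3]
width: 0.0305
```

Emit:
send_rows(moves="1 -0.014 0 -0.0247 0;1 -0.014 0 -0.0247 0;1 -0.014 0 -0.0247 0;1 -0.014 0 -0.0247 0;1 -0.014 0 -0.0247 0;1 -0.014 0 -0.0247 0;1 -0.014 0 -0.0247 0;1 -0.014 0 -0.0247 0;1 -0.014 0 -0.0247 0;1 -0.014 0 -0.0247 0")

```text
time: 2.77
tool_pos: [0.5577, 0.0809, 0.2245]
ee_rot: [-1.571, -0.0, 1.217]
wrist_force: [0.5, 0.6, -0.1]
width: 0.0003
```

Emit:
send_rows(moves="1 0 0 0 6.5;1 0 0 0 6.5;1 0 0 0 6.5;1 0 0 0 6.5;1 0 0 0 6.5;1 0 0 0 6.5;1 0 0 0 6.5;1 0 0 0 6.5;1 0 0 0 0;1 0 0 0 0")

```text
time: 3.6
tool_pos: [0.557, 0.0821, 0.2245]
ee_rot: [-1.571, -0.0, 0.312]
wrist_force: [0.1, 0.0, 0.9]
width: 0.0005
```

```bash
cat > look.py <<'E'
import sys
from bench import robot, imaging, order
import cv2,pickle,numpy as np
tag=sys.argv[1]; S={}
o=robot.get_obs();print(o['time'],o['tool_pos'],o['ee_rot'],o['wrist_force'],o['width'])
for n in sys.argv[2:]:
    s=imaging.snapshot(n);S[n]=s
    cv2.imwrite(f'pics/{n}{tag}.png',s['image'][:,:,::-1])
    for t in ['test_button','trip_lever','plain_lever']:
        print(n,t,[(np.round(d['centre'],1).tolist(),round(d['conf'],2)) for d in imaging.recognise(s,t)][:3])
pickle.dump(S,open(f's{tag}.pkl','wb'))
E
python3 look.py 1 wrist scene
```

```text
3.6 [0.55696009 0.08212649 0.22449058] [-1.57071059e+00 -3.16774923e-05  3.12263831e-01] [0.11107171 0.02298336 0.88139703] 0.0004570132900284269
wrist test_button [([311.6, 229.2], 0.66), ([360.2, 162.2], 0.4)]
wrist trip_lever [([356.7, 162.1], 0.82)]
wrist plain_lever []
scene test_button [([298.4, 218.8], 0.48)]
scene trip_lever [([344.4, 183.2], 0.81)]
scene plain_lever [([240.6, 262.3], 0.63)]
```

View pics/wrist1.png

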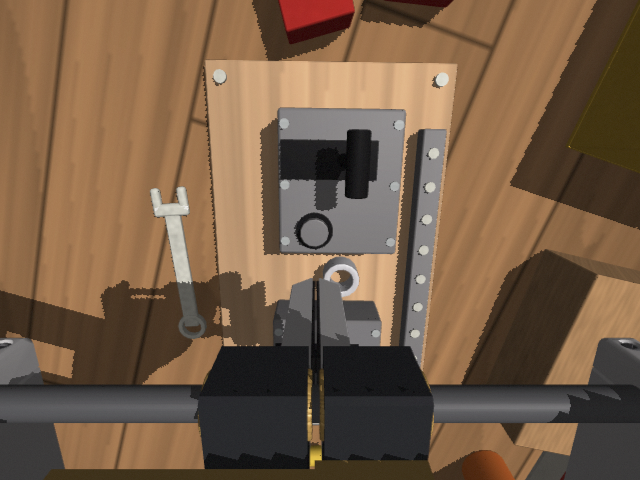

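View pics/scene1.png

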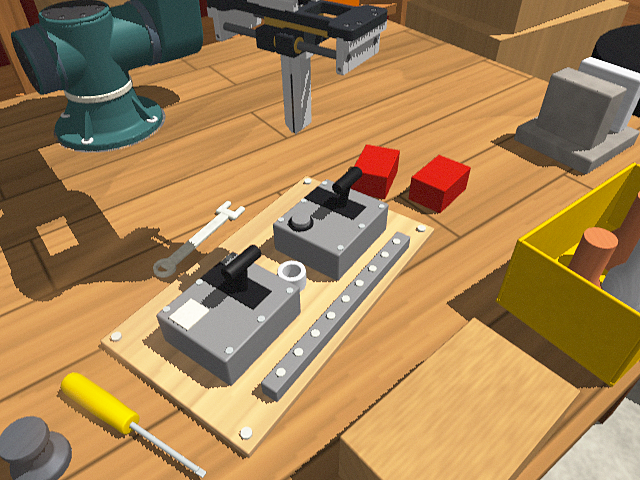

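```bash
cat > fit2.py <<'E'
from fit import *
S['wrist']=pickle.load(open('s1.pkl','rb'))['wrist']
P['wrist']=[(D,(278,108)),(C,(405,110)),(B,(396,254)),(A,(279,253)),([-.022,-.042,.06],(315,230))]
PL=dict(P)
for use in (['wrist'],['scene','side'],['scene','side','wrist']):
    P.clear(); P.update({k:PL[k] for k in use})
    free = len(use)>1
    g=(lambda p:r(p)) if free else (lambda p:r([p[0],p[1],.012,p[3]]))
    f=least_squares(g,[.56,.127,.012,.3]);p=f.x;p[2]=p[2] if free else .012
    print(use,p.round(4),f.fun.round(1),'button',W(p,[-.022,-.042,.06]).round(4))
    print('plain lever',[proj(S[n],W(p,[.01,.022-.2,.097])).round() for n in ('scene','side')])
print(S['wrist']['R'],-S['wrist']['R'].T@S['wrist']['t'])
E
python3 fit2.py
```

```text
['wrist'] [0.5632 0.1276 0.012  0.3015] [-1.3 -1.3  2.  -1.6 -0.4  0.5  0.3  0.3 -0.6  2.9] button [0.5546 0.081  0.072 ]
plain lever [array([248., 266.]), array([309., 173.])]
['scene', 'side'] [0.5644 0.1267 0.012  0.3022] [-3.  -0.5 -0.9 -0.   0.5 -2.8 -0.7 -1.6 -0.6  1.8 -1.4 -0.7  1.4 -0.1
 -1.6  0.1 -2.  -0.2 -1.1 -0.9  0.3  1.6 -1.4  2.2 -1.3  1.8] button [0.5559 0.0801 0.072 ]
plain lever [array([248., 267.]), array([308., 172.])]
['scene', 'side', 'wrist'] [0.5637 0.1272 0.0114 0.3012] [-3.  -0.6 -1.1 -0.1  0.4 -2.7 -0.7 -1.6 -0.7  1.7 -1.4 -0.7  1.8  0.6
 -1.2  0.8 -1.5  0.4 -0.7 -0.3  0.7  2.3 -1.   2.9 -0.8  2.4 -0.7 -0.6
  2.3 -1.  -0.2  0.8  0.7  0.5 -0.2  3.2] button [0.5551 0.0806 0.0714]
plain lever [array([248., 267.]), array([309., 173.])]
[[ 9.51407638e-01  3.07933265e-01  7.80904312e-04]
 [ 2.95231273e-01 -9.12877860e-01  2.81944156e-01]
 [ 8.75328549e-02 -2.68013277e-01 -9.59430499e-01]] [0.52939008 0.16079027 0.38484007]
```

Emit:
send_rows(moves="1 -0.002 0.025 0 0;1 0 0.025 0 0;1 0 0.025 0 0;1 0 0.025 0 0;1 0 0.02 0 0;1 0 0.01 0 0;1 0 0.002 0 0;1 0 0 0 0;1 0 0 0 0;1 0 0 0 0")

```text
time: 4.83
tool_pos: [0.5563, 0.0816, 0.0944]
ee_rot: [-1.572, -0.003, 0.31]
wrist_force: [-0.1, -0.2, 0.3]
width: 0.0002
```

```bash
python3 look.py 2 side scene; python3 - <<'E'
import cv2,numpy as np
a=cv2.imread('pics/side2.png')[200:340,260:440];b=cv2.imread('pics/scene2.png')[130:290,230:420]
f=lambda q:cv2.resize(q,(400,400*q.shape[0]//q.shape[1]))
a,b=f(a),f(b);h=max(len(a),len(b));p=lambda q:np.pad(q,((0,h-len(q)),(0,0),(0,0)))
cv2.imwrite('pics/c2.png',np.hstack([p(a),p(b)]))
E
```

```text
4.8333 [0.55630911 0.08162741 0.09439131] [-1.5716152  -0.00343494  0.30953724] [-0.08688212 -0.16818053  0.27766133] 0.0001695902965784163
side test_button []
side trip_lever [([337.1, 252.0], 0.58)]
side plain_lever [([316.9, 177.9], 0.52)]
scene test_button [([301.6, 221.2], 0.66)]
scene trip_lever []
scene plain_lever [([241.5, 262.7], 0.91)]
```

View pics/c2.png

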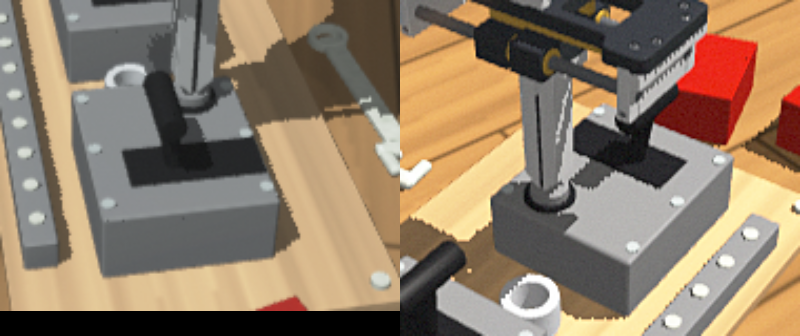

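The fingertip stands centred over the button (side about 347,240; scene about 301,221), and both levers are still up. I'll press now.

Emit:
send_rows(moves="1 0 0.003 0 0;1 0 0.003 0 0;1 0 0.002 0 0;1 0 0.002 0 0;1 0 0.001 0 0;1 0 0 0 0;1 0 0 0 0;1 0 0 0 0;1 0 0 0 0;1 0 0 0 0")

```text
time: 6.07
tool_pos: [0.5556, 0.0816, 0.0832]
ee_rot: [-1.571, -0.002, 0.31]
wrist_force: [-1.8, 0.3, 8.5]
width: 0.0004
```

Emit:
send_rows(moves="1 0 0.0007 0 0;1 0 0.0007 0 0;1 0 0 0 0;1 0 0 0 0;1 0 0 0 0;1 0 0 0 0;1 0 0 0 0;1 0 0 0 0;1 0 0 0 0;1 0 0 0 0")

```text
time: 6.9
tool_pos: [0.5557, 0.0816, 0.0831]
ee_rot: [-1.571, -0.002, 0.31]
wrist_force: [-4.4, 0.1, 13.0]
width: 0.0004
```

```bash
python3 look.py 3 side scene; python3 - <<'E'
import cv2,numpy as np
a=cv2.imread('pics/side3.png')[200:340,260:440];b=cv2.imread('pics/scene3.png')[130:290,230:420]
f=lambda q:cv2.resize(q,(400,400*q.shape[0]//q.shape[1]))
a,b=f(a),f(b);h=max(len(a),len(b));p=lambda q:np.pad(q,((0,h-len(q)),(0,0),(0,0)))
cv2.imwrite('pics/c3.png',np.hstack([p(a),p(b)]))
E
```

```text
6.9 [0.55571537 0.08159742 0.08307506] [-1.57142004 -0.0024766   0.30951402] [-4.4313891   0.10722283 13.03416615] 0.000394191240798843
side test_button [([335.8, 280.7], 0.4)]
side trip_lever [([365.5, 259.8], 0.89)]
side plain_lever []
scene test_button []
scene trip_lever [([324.7, 185.5], 0.96)]
scene plain_lever [([241.0, 263.1], 0.76)]
```

View pics/c3.png

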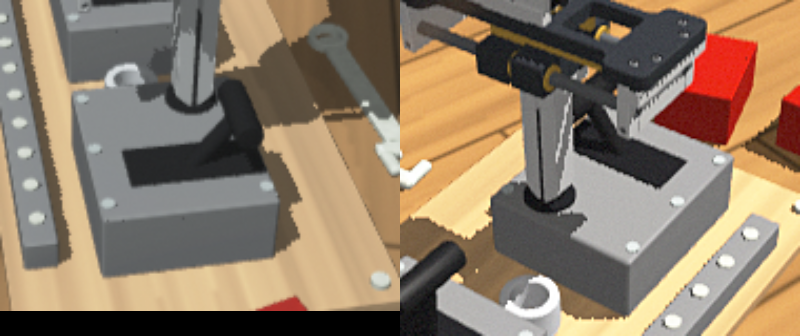

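The lever has dropped to the front (side about 366,258), the button is bottomed, and the plain lever is unmoved. Next: up, over to the front of the bar, and down.

Emit:
send_rows(moves="1 0 -0.015 0 0;1 0 -0.025 0 0;1 0 -0.03 0 0;1 0 -0.015 0 0;1 -0.014 0 0.016 0;1 -0.014 0 0.016 0;1 -0.014 0 0.016 0;1 -0.014 0 0.016 0;1 0 0 0 0;1 0 0 0 0")

```text
time: 8.13
tool_pos: [0.4817, 0.1256, 0.1647]
ee_rot: [-1.571, 0.0, 0.311]
wrist_force: [0.1, 0.7, 0.3]
width: 0.0009
```

Emit:
send_rows(moves="1 0 0.02 0 0;1 0 0.02 0 0;1 0 0.015 0 0;1 0 0.006 0 0;1 0 0 0 0;1 0 0 0 0;1 0 0 0 0;1 0 0 0 0;1 0 0 0 0;1 0 0 0 0")

```text
time: 8.97
tool_pos: [0.4827, 0.1255, 0.1049]
ee_rot: [-1.571, -0.002, 0.309]
wrist_force: [0.2, -0.1, 0.5]
width: 0.0006
```

```bash
python3 look.py 4 side scene; cat > crop.py <<'E'
import cv2,numpy as np,sys
k=sys.argv[1]
a=cv2.imread(f'pics/side{k}.png')[150:340,230:440];b=cv2.imread(f'pics/scene{k}.png')[130:310,180:420]
f=lambda q:cv2.resize(q,(400,400*q.shape[0]//q.shape[1]))
a,b=f(a),f(b);h=max(len(a),len(b));p=lambda q:np.pad(q,((0,h-len(q)),(0,0),(0,0)))
cv2.imwrite(f'pics/c{k}.png',np.hstack([p(a),p(b)]))
from fit import *
from bench import robot
o=robot.get_obs()['tool_pos'];p=[.5637,.1272,.012,.3012];c,s=np.cos(p[3]),np.sin(p[3]);d=o-p[:3]
print('TCP in unit',c*d[0]+s*d[1],-s*d[0]+c*d[1],d[2])
E
python3 crop.py 4
```

```text
8.9667 [0.48274806 0.12551578 0.10492013] [-1.57100731 -0.00163675  0.30945187] [ 0.17651328 -0.14862187  0.51633037] 0.0005522051319017028
side test_button [([342.6, 239.4], 0.61), ([339.3, 278.4], 0.26)]
side trip_lever [([367.2, 256.8], 0.58)]
side plain_lever [([315.5, 177.8], 0.79)]
scene test_button [([303.1, 219.4], 0.53)]
scene trip_lever [([323.1, 179.4], 0.86), ([240.7, 263.4], 0.63)]
scene plain_lever [([243.1, 262.7], 0.84)]
TCP in unit -0.07835722667650327 0.022530088255730125 0.09207489474933134
```

View pics/c4.png

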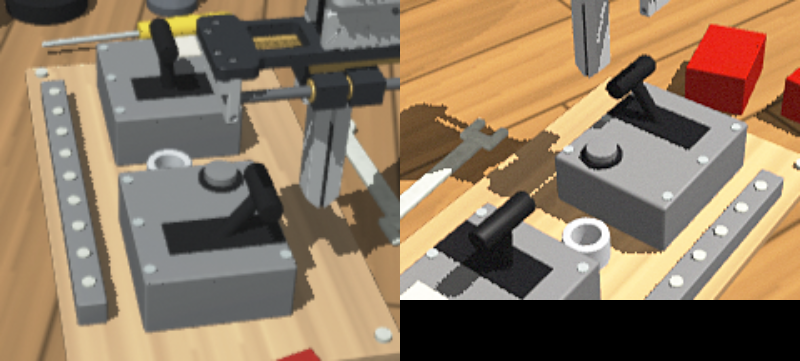

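Fingers are in front of the crossbar, aligned in y. I'll push back toward +x.

Emit:
send_rows(moves="1 0.01 0 0 0;1 0.01 0 0 0;1 0.008 0 0 0;1 0.008 0 0 0;1 0.008 0 0 0;1 0.006 0 0 0;1 0.005 0 0 0;1 0.004 0 0 0;1 0.002 0 0 0;1 0 0 0 0")

```text
time: 10.2
tool_pos: [0.5407, 0.1441, 0.104]
ee_rot: [-1.571, -0.0, 0.309]
wrist_force: [-0.5, 0.5, -0.8]
width: 0.0006
```

```bash
python3 look.py 5 side scene; python3 crop.py 5
```

```text
10.2 [0.54066627 0.14411466 0.10399912] [-1.57075875e+00 -5.73094168e-05  3.09461386e-01] [-0.47779963  0.4942923  -0.78045161] 0.0005564494308638223
side test_button []
side trip_lever [([340.6, 253.0], 0.95)]
side plain_lever [([316.6, 166.8], 0.48)]
scene test_button [([301.8, 219.4], 0.54)]
scene trip_lever [([343.6, 180.8], 0.59)]
scene plain_lever [([241.2, 262.9], 0.9)]
TCP in unit -0.017460510214968143 0.022980873537468267 0.092200402693617
```

View pics/c5.png

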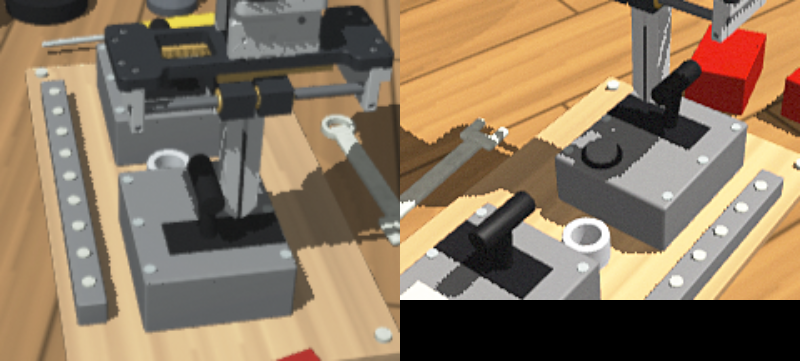

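The lever looks nearly up, resting at or near the finger. I'll nudge a bit further.

Emit:
send_rows(moves="1 0.002 0 0 0;1 0.002 0 0 0;1 0.001 0 0 0;1 0 0 0 0;1 0 0 0 0;1 0 0 0 0;1 0 0 0 0;1 0 0 0 0;1 0 0 0 0;1 0 0 0 0")

```text
time: 11.43
tool_pos: [0.5451, 0.1455, 0.1041]
ee_rot: [-1.571, -0.0, 0.309]
wrist_force: [0.2, 0.5, -0.1]
width: 0.0006
```

```bash
python3 look.py 6 side scene; python3 crop.py 6
```

```text
11.4333 [0.54507979 0.14554074 0.10408903] [-1.57072826e+00 -9.25147783e-05  3.09407169e-01] [ 0.24467837  0.50600994 -0.09821174] 0.0005720459918852577
side test_button [([333.2, 282.6], 0.19)]
side trip_lever [([336.3, 254.3], 0.71)]
side plain_lever [([309.3, 163.1], 0.6)]
scene test_button [([301.1, 218.3], 0.8)]
scene trip_lever [([343.7, 181.8], 0.84)]
scene plain_lever [([242.6, 262.1], 0.82)]
TCP in unit -0.012318401451522729 0.02301932747358952 0.09208961274178412
```

View pics/c6.png

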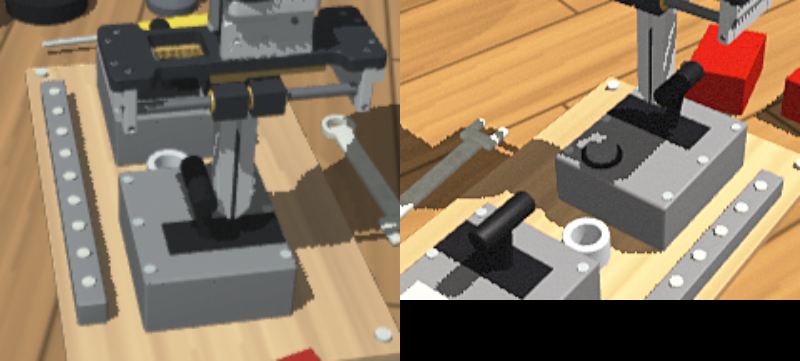

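Lever back at its stop. I'll retract in −x, then up.

Emit:
send_rows(moves="1 -0.005 0 0 0;1 -0.015 0 0 0;1 -0.02 0 0 0;1 -0.02 0 0 0;1 0 -0.02 0 0;1 0 -0.03 0 0;1 0 -0.03 0 0;1 0 -0.02 0 0;1 0 0 0 0;1 0 0 0 0")

```text
time: 12.67
tool_pos: [0.4884, 0.1273, 0.2053]
ee_rot: [-1.571, -0.003, 0.309]
wrist_force: [-0.7, -1.1, -0.3]
width: 0.0004
```

```bash
python3 look.py 7 side scene; python3 crop.py 7
```

```text
12.6667 [0.48837495 0.12728108 0.20532033] [-1.57132988 -0.00310658  0.30944379] [-0.72455294 -1.14772666 -0.31363569] 0.0004474761089752169
side test_button [([344.9, 241.4], 0.48)]
side trip_lever [([337.5, 253.3], 0.61)]
side plain_lever [([336.7, 280.5], 0.27)]
scene test_button [([302.0, 216.5], 0.72)]
scene trip_lever [([345.9, 181.3], 0.97)]
scene plain_lever [([239.6, 264.6], 0.82)]
TCP in unit -0.07279817961208247 0.022601405807107962 0.1909392420963426
```

View pics/c7.png

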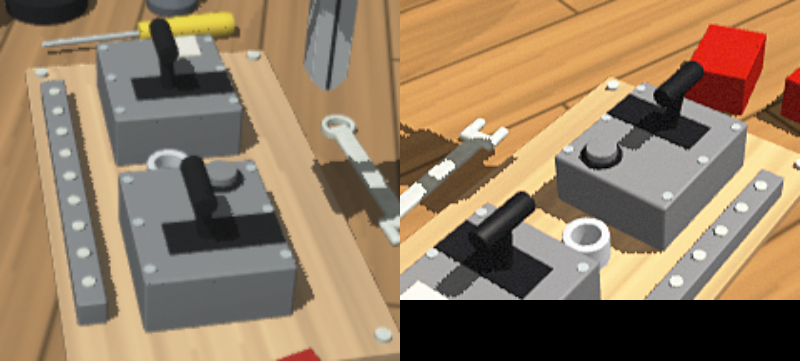

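Both levers are up, the button is out again, and the gripper is clear of everything.

```bash
python3 -c "
from bench import order
print(order.close_job())"
```

```text
the job is handed in; nothing more can be done
None
```

I tested the breaker that has the button, and its lever is back up and staying up. I handed the job in at about 13 s, well inside the 38 s limit.

- **Press:** I pushed the button straight down with closed fingers until it stopped. The tool held at z ≈ 0.083 m while the force rose to 13 N. The pictures then showed the lever dropped to the front.
- **Lift:** I pushed the crossbar back from the front. The first push left it only about upright, so I nudged it 5 mm further. It then went to its stop and stayed there after I backed away.
- **Last check:** The lever was at pixel (346, 181) in the scene camera, against (346, 182) at the start. The button was out again and nothing was touching the robot.
- **Other breaker:** Its lever looked unmoved in the pictures. In the scene camera it was at (240, 265), against (240, 262) at the start, which is within the detector's scatter.
- **Disagreements:**
  - The last side-camera detection of the plain lever was a low-confidence false hit on the wrong breaker, so I judged that view by eye.
  - My fitted pose put the plain lever about 8 pixels from where it was seen, from the very first picture on. I did not use that prediction for any move.

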